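Lay out the collimation kit for the dark

TASK

Lay out the collimation kit so that it can be found by touch in the dark: put the tan eyepiece case in the middle of the blue felt pad, its long sides along the pad's long sides, and set the black sight cap, knob up, centred on top of the case. Stand the chrome centring tool on the cork mat midway between the red night lamp and the brass weight, and stand the silver mirror holder, mirror up, on the bare shelf just off the white-striped end of the pad, on the pad's long centre line with a gap of about 15 mm between pad and holder. Leave the hex key set and the dust blower where they are.

Things in the scene. Friction and masses are not known exactly. Their poses are not given: they have to be found in the camera images.
- eyepiece_case: Loose tan bakelite eyepiece case with a dark lid seam and a small brass latch, a flat-topped block 66 mm long (its x) by 46 mm wide (its y) by 34 mm high, about 0.16 kg. Origin: centre of the underside; z up.
- sight_cap: Loose black plastic sight cap: a solid disc 42 mm in diameter and 12 mm high, with a round grip knob 20 mm in diameter on its middle from 12 to 30 mm height, a tiny white dot on the knob. About 0.04 kg. Origin: centre of the underside; z up (knob up). Starts knob up.
- centring_tool: Loose chrome centring tool standing upright: a cylinder 34 mm in diameter up to 40 mm height with a black band near its top, then a neck 24 mm in diameter up to 54 mm, with a dark eyehole on top. About 0.14 kg. Origin: centre of the underside; z up along its axis.
- mirror_holder: Loose silver mirror holder standing upright: a cylinder 36 mm in diameter and 32 mm high, with a small bluish mirror slanted at 45 degrees on top (all within the cylinder's outline, up to 56 mm height). About 0.12 kg. Origin: centre of the underside; z up along the cylinder.
- felt_pad: Fixed blue felt pad on the shelf, 100 mm long (its x) by 70 mm wide (its y), 3 mm thick, with a 14 mm wide white stripe across it along its +x end. Origin: centre of the underside, so its top is 3 mm above the origin. The mirror holder belongs beyond the striped end, on the pad's +x axis.
- cork_mat: Fixed cork mat on the shelf, 80 mm (its x) by 230 mm (its y), 3 mm thick. The night lamp stands near one end and the brass weight near the other, each 85 mm from the mat's centre, so the point midway between them is the mat's centre. Origin: centre of the underside; its top is 3 mm above the origin.
- night_lamp: Fixed night lamp on the cork mat: a black round foot and red dome, 48 mm in diameter, 38 mm high. Origin: centre of the underside, on the mat's top.
- brass_weight: Fixed round brass weight on the cork mat, 48 mm in diameter, 36 mm high, with a dark dot on top. Origin: centre of the underside, on the mat's top.
- hex_key_set: Bystander, to be left alone: loose orange plastic holder 30 by 75 mm and 22 mm high, with six steel hex keys standing in it up to 58 mm height. Origin: centre of the underside.
- dust_blower: Bystander, to be left alone: loose dark green rubber bulb blower 56 mm in diameter standing upright, nozzle up, 75 mm high. Origin: centre of the underside.

How it is judged (in metres and radians):
At the end, for the whole second after the job is handed in: All upright and at rest: case on pad, within 12 mm of its centre and 0.2 rad of its length; cap on case within 12 mm; centring tool on cork within 15 mm of midway between lamp and weight; holder on bare shelf off the striped end, gap 1 to 30 mm, within 15 mm of the centre line (horizontal distance between eyepiece_case and felt_pad below 0.012 m and z of eyepiece_case in the frame of felt_pad below 0.007 m and angle between the x axis of eyepiece_case and the x axis of felt_pad, either way round below 0.2 rad and angle between each of eyepiece_case, sight_cap, centring_tool, mirror_holder's own z axis and vertical below 0.1 rad and horizontal distance between sight_cap and eyepiece_case below 0.012 m and z of sight_cap in the frame of eyepiece_case between 0.03 and 0.038 m and horizontal distance between centring_tool and cork_mat below 0.015 m and z of centring_tool in the frame of cork_mat below 0.007 m and x of mirror_holder in the frame of felt_pad between 0.069 and 0.098 m and y of mirror_holder in the frame of felt_pad between -0.015 and 0.015 m and height (world z) of mirror_holder below 0.005 m and linear speed of each of eyepiece_case, sight_cap, centring_tool, mirror_holder below 0.02 m/s and angular speed of each of eyepiece_case, sight_cap, centring_tool, mirror_holder below 0.2 rad/s); the robot touches nothing.
It fails at once if the hex key set or the dust blower is moved more than 15 mm or tipped over (distance of any of hex_key_set, dust_blower from where it was at the start of the episode above 0.015 m or angle between any of hex_key_set, dust_blower's own z axis and vertical above 0.5 rad).
It also fails if it takes over 99 s, if anything falls off the work surface, if the arm or the gripper's body presses on something with over 40 N, if the wrist force passes 120 N, or if a joint passes its speed limit or range.

ROBOT

A 6-joint arm with a two-finger parallel gripper is mounted at the origin on the work surface. World frame = base frame: x ahead of the robot, y to its left, z up, the work surface at z = 0. Lengths are in mm, angles in rad, forces in N, time in s.
With the tool pointing down it reaches from about 275 to 750 mm from the base axis. Payload 10.2 kg.
Tool frame: the origin (TCP) lies at the centre of the arm's flange, where the gripper is bolted on; the fingertips stand 173 mm ahead of it and the grasp point (between the pads) lies 155 mm ahead of it; z points along the fingers, y is the line along which they close (so a half turn about z gives the same grasp; the last joint's range is limited). The gripper opens to 85 mm and grips with 20 to 120 N. Pads are 22 mm wide; open, the fingers measure 114 mm over their backs; the gripper's body (76 mm by 85 mm) begins 54 mm behind the grasp point. The pads swing forward as they close: fully open they stand 13 mm farther back than shut.
Start: joints at [-0.223, 0.313, 1.498, -0, 1.331, -0.223], TCP at [525.007, -0.014, 404.694] pointing down, gripper open.
Joint ranges: [-2.94, 2.94], [-0.97, 2.17], [0.19, 2.56], [-1.23, 4.37], [0.02, 3.11], [-2.88, 2.88]. Speed limits (rad/s): [2.39, 2.39, 3.01, 3.14, 3.14, 3.14].

INTERFACE

Orientations are given as a unit quaternion [w, x, y, z].
In Python, from rig import status, capture, camera_info, ticket gives the robot as it stands.
- The arm moves only by the shell command python3 -m crank 'ROWS' [FORCE]. ROWS is JSON, a list of rows, each a list of 7 numbers: the shift along the tool's x, y, z as a fraction of full scale, then the turn, a rotation vector about the tool's x, y, z as a fraction of full scale, then the closure, from 0 (fully open) to 1 (shut). A call has 1 to 12 rows; each row is the pose to reach, as a shift and turn from the pose commanded when the call began, along the tool's axes at that moment; what a row does not reach only later rows make up. Full scale, the value 1, is 0.1 m for a shift and 45 degrees for a turn. A row lasts 1/10 s, in which the tool goes at most 50 mm and 8.59 degrees, less where a joint would pass 70% of its speed; a pose out of reach is approached as far as the arm can. A call with a number of a shift or a turn outside -1 to 1 is refused whole. A call with a gripper value outside its range is refused whole. The fingers move at their own pace and stop on an object; FORCE is the grip in N (left out, the last holds). Time passes only in rows, so rows that repeat a pose let the fingers close. It gives the time, the measured TCP pose, the force, the opening and the grip force at its end, in the units of the state.
- status.sense(): the state, without advancing time (a new reading comes with each control period).
- capture(name): name is "scene" or "side" or "wrist"; returns (picture, depth): 420x560x3 uint8, red, green, blue; 420x560 float32, mm along the optical axis (not along the pixel's ray), 0 where there is no reading.
- camera_info(name): a dict with "K" (3x3 intrinsics, pixels), "D" ([k1, k2, p1, p2, k3] as OpenCV has them; the pictures are not rectified), "camera_from_world" (4x4, takes a point from world to camera coordinates). Camera axes: x right, y up, looking along -z (the intrinsics and any distortion apply to the point x, -y, -z); pixel columns grow to the right and rows downward; lengths in mm; the calibration is good to about 2 mm. A picture is of the moment at which its call begins: read the wrist's pose just before it. camera_info takes no time and is no camera call; for the wrist camera it gives the pose at the moment of the call.
- ticket.finish_job(): hands the job in; it is judged then, once.
The state is a dict: "time_s": time; "joints": joint angles; "dq": joint speeds; "tau": joint torques, N m; "eef_pos": TCP position; "ee_rot": TCP orientation; "force": force on the tool from outside, world axes, zero at the start; "wrist_torque": the same for the moment, N m; "grip_width": opening from 0.0 (shut) to 1.0 (fully open); "grip_force": force on a finger pad.
Only numpy, scipy, OpenCV 4.12 (cv2) and the standard library are available. Lean on these libraries where they do the work, as an engineer would, in place of code of your own. Each camera call takes 0.05 s, during which the arm holds its last target. There are 200 camera calls.

## Working session

There is one attempt and no reset: what is moved stays moved. The work goes in short steps, Python scripts to look and compute and a shell command to move; the robot and the scene stay as the last step left them, time stands still between calls to the robot, and variables do not carry over. Pictures are saved under pics/ and viewed, at most 14 in all, crops included, and the job is handed in when it is done.

```bash
mkdir -p pics; ls
python3 - <<'E'
from rig import status, capture, camera_info
import cv2,numpy as np
print(status.sense())
for n in("scene","side","wrist"):
    i=camera_info(n); p,d=capture(n); np.savez(f"pics/{n}0.npz",p=p,d=d,K=i["K"],D=i["D"],T=i["camera_from_world"])
    cv2.imwrite(f"pics/{n}0.png",p[...,::-1]); print(n,np.round(i["K"],1).tolist(),i["D"],np.round(i["camera_from_world"],3).tolist(),(d>0).mean())
E
```

```text
pics
{'time_s': 0.0, 'joints': array([-2.23408793e-01,  3.13422597e-01,  1.49843152e+00, -1.55984027e-05,
        1.33101005e+00, -2.23375739e-01]), 'dq': array([ 1.53023720e-03,  2.28832682e-03,  4.82133576e-04, -8.03028068e-05,
       -8.26520766e-05,  6.58421912e-05]), 'tau': array([-5.78409599e-04, -4.12261176e+01, -2.59742296e+01, -3.58453699e-04,
        4.11797926e-03, -1.23038126e-05]), 'eef_pos': array([ 5.24956568e+02, -8.18684681e-03,  4.04151055e+02]), 'ee_rot': array([-5.33934838e-04,  7.07117011e-01,  7.07096265e-01, -3.45195846e-04]), 'force': array([ 0.22547736, -0.11688392, -0.62530943]), 'wrist_torque': array([ 0.004663  , -0.02237127, -0.02585245]), 'grip_force': 0.0, 'grip_width': 0.998824370205181}
scene [[437.2, 0.0, 276.3], [0.0, 437.2, 206.7], [0.0, 0.0, 1.0]] [-0.09233335  0.          0.          0.          0.        ] [[-0.729, 0.685, -0.009, 353.271], [-0.52, -0.544, 0.658, 231.494], [0.446, 0.485, 0.753, -1359.32], [0.0, 0.0, 0.0, 1.0]] 0.995875850340136
side [[498.1, 0.0, 278.3], [0.0, 498.1, 212.6], [0.0, 0.0, 1.0]] [-0.01894768  0.          0.          0.          0.        ] [[0.779, -0.627, 0.012, -395.78], [0.463, 0.587, 0.664, -268.742], [-0.423, -0.512, 0.748, -1176.157], [0.0, 0.0, 0.0, 1.0]] 0.9962202380952381
wrist [[338.8, 0.0, 282.8], [0.0, 338.8, 210.2], [0.0, 0.0, 1.0]] [0.01896363 0.         0.         0.         0.        ] [[1.0, -0.001, -0.001, -524.577], [0.001, 0.966, -0.258, 31.869], [0.001, 0.258, 0.966, -378.034], [0.0, 0.0, 0.0, 1.0]] 0.9959056122448979
```

View pics/scene0.png

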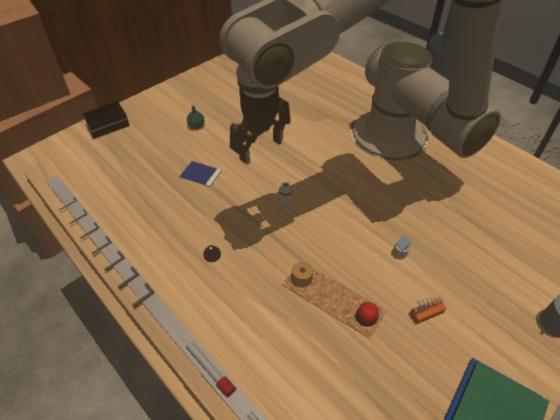

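View pics/wrist0.png

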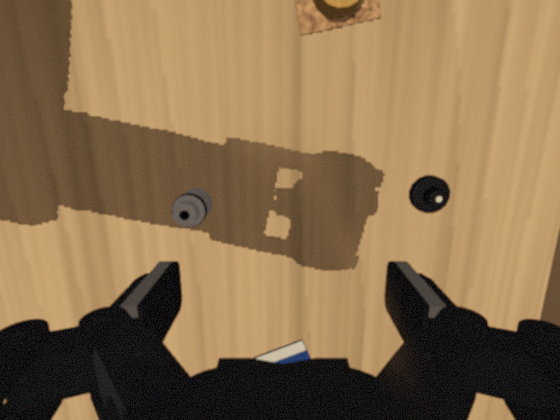

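View pics/side0.png

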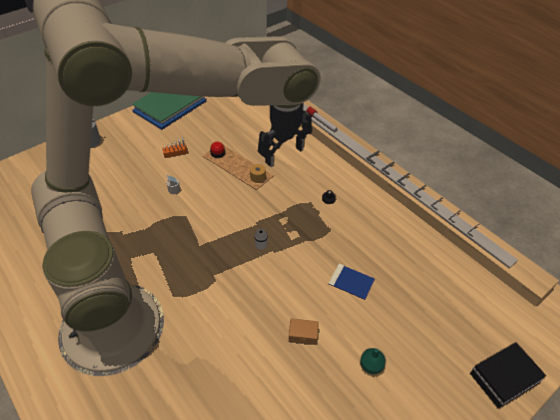

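The scene picture shows the mat centre near (334,298), mirror holder (402,247), chrome tool (286,190), cap (212,253), pad (201,174), blower (195,118) and hex keys (428,310). The case is hidden there but visible in the side picture at (304,331), with the pad at (352,282) in that view. In the wrist picture the tool is at (188,210) and the cap at (430,195).

```bash
cat > h.py <<'E'
import numpy as np, cv2
from rig import status, capture, camera_info
def grab(n,tag=None):
    i=camera_info(n); p,d=capture(n)
    if tag: cv2.imwrite(f"pics/{tag}.png",p[...,::-1])
    return p,d,np.array(i["K"]),np.array(i["D"]),np.array(i["camera_from_world"])
def load(n):
    z=np.load(f"pics/{n}0.npz"); return [z[k] for k in("p","d","K","D","T")]
def rays(v,uv):
    p,d,K,D,T=v
    n=cv2.undistortPoints(np.array(uv,float).reshape(-1,1,2),K,D)[:,0]
    r=np.c_[n[:,0],-n[:,1],-np.ones(len(n))]
    return -T[:3,:3].T@T[:3,3], r@T[:3,:3]
def plane(v,uv,z):
    o,r=rays(v,uv); return o+r*((z-o[2])/r[:,2:])
def cloud(v):
    h,w=v[1].shape; u,q=np.meshgrid(np.arange(w),np.arange(h))
    o,r=rays(v,np.c_[u.ravel(),q.ravel()]); return (o+r*v[1].reshape(-1,1)).reshape(h,w,3)
def blob(v,m,near,rad=60):
    """largest-near component of mask m round pixel near -> bool mask"""
    n,l,s,c=cv2.connectedComponentsWithStats(m.astype(np.uint8))
    k=[i for i in range(1,n) if s[i,4]>=15 and np.hypot(*(c[i]-near))<rad]
    return l==max(k,key=lambda i:s[i,4])
def top(v,near,zlo,zhi,rad=40,px=40):
    C=cloud(v); q,u=np.indices(C.shape[:2]); m=(C[...,2]>zlo)&(C[...,2]<zhi)&(np.hypot(u-near[0],q-near[1])<px)
    P=C[blob(v,m,near,rad)]; return P
E
python3 - <<'E'
from h import *
np.set_printoptions(precision=1,suppress=True)
for n,L in {"side":dict(case=(304,331),cap=(329,197),tool=(261,237),mir=(173,185),lamp=(217,149),wt=(258,172),blow=(373,361),hex=(175,149)),
 "scene":dict(cap=(212,253),tool=(286,190),mir=(402,247),lamp=(369,313),wt=(302,273),blow=(195,118),hex=(428,310))}.items():
    v=load(n); print(n)
    for k,uv in L.items():
        P=top(v,uv,8,90,30); zt=P[:,2].max(); Q=P[P[:,2]>zt-6]
        (c,s,a)=cv2.minAreaRect(Q[:,:2].astype(np.float32))
        print(k,len(P),"zmax",round(zt,1),"top",np.array(c),np.array(s),round(a,1), "all",(P.min(0)+P.max(0))/2, P.max(0)-P.min(0))
    hsv=cv2.cvtColor(v[0],cv2.COLOR_RGB2HSV)
    pc=(352,282) if n=="side" else (201,174)
    b=blob(v,(hsv[...,0]>105)&(hsv[...,0]<130)&(hsv[...,1]>120)&(hsv[...,2]>40),pc,20); q,u=np.nonzero(b)
    W=plane(v,np.c_[u,q],3)[:,:2].astype(np.float32); r=cv2.minAreaRect(W); print("blue",r)
    sel=cloud(v); print("table z",np.median(sel[...,2][b]))
E
```

```text
side
case 647 zmax 38.3 top [ 340.5 -300.3] [44.3 65.2] 44.8 all [ 340.3 -301.2   23.2] [76.9 75.3 30.2]
cap 126 zmax 32.8 top [685.1 -13. ] [17.4 17. ] 63.4 all [685.4 -14.6  20.5] [40.6 41.5 24.6]
tool 199 zmax 58.2 top [427.9 -27.2] [20.6 19.8] 42.2 all [427.4 -26.6  33.2] [33.9 36.5 49.9]
mir 168 zmax 58.0 top [342.1 295. ] [22.4  6.2] 73.4 all [349.3 295.4  33.3] [34.5 35.4 49.4]
lamp 186 zmax 43.8 top [540.9 345.5] [29.3 32.4] 4.6 all [540.4 344.4  26.1] [46.5 48.1 35.3]
wt 247 zmax 44.1 top [573.8 179.3] [43.3 44. ] 44.0 all [575.5 181.8  26.1] [50.8 48.  36.1]
blow 542 zmax 75.6 top [ 412.  -453.5] [9.4 6.6] 46.2 all [ 411.4 -453.1   42.7] [54.2 55.3 65.7]
hex 246 zmax 59.9 top [459. 421.] [12.2 12.5] 57.3 all [438.8 434.9  34.1] [77.9 54.6 51.7]
blue ((537.2952270507812, -269.2087707519531), (67.16048431396484, 81.85286712646484), 22.798721313476562)
table z 2.006394548499543
scene
cap 199 zmax 30.8 top [686.1 -14.1] [18.8 18. ] 33.2 all [686.7 -13.4  19.4] [40.5 40.2 22.7]
tool 206 zmax 55.8 top [427.7 -25.6] [22.7 21.3] 36.3 all [428.5 -22.4  32. ] [34.4 33.4 47.7]
mir 277 zmax 56.2 top [345.2 299.3] [26.3  8.1] 76.4 all [355.2 298.3  32.1] [29.9 35.6 48.2]
lamp 436 zmax 42.4 top [545.2 350.3] [34.9 32. ] 39.7 all [546.  350.3  25.2] [43.  48.6 34.3]
wt 427 zmax 41.7 top [576.1 183.5] [46.4 45.4] 81.3 all [576.4 183.8  24.9] [47.7 47.4 33.6]
blow 257 zmax 74.8 top [ 412.6 -452.2] [8.7 5.8] 48.0 all [ 417.1 -446.1   41.7] [53.5 48.2 66.2]
hex 521 zmax 58.0 top [460.1 423.3] [15.2 15.9] 69.4 all [440.3 437.2  33.1] [77.5 51.4 49.8]Traceback (most recent call last):
  File "<stdin>", line 12, in <module>
  File "h.py", line 23, in blob
    return l==max(k,key=lambda i:s[i,4])
              ~~~^^^^^^^^^^^^^^^^^^^^^^^
ValueError: max() iterable argument is empty
```

```bash
python3 -m crank '[[-0.5,-0.4,0,0,0,0,0],[-1,-0.8,0,0,0,0,0],[-1,-0.8,0,0,0,0,0],[-1,-0.8,0,0,0,0,0]]' && python3 -m crank '[[-0.5,0,0,0,0,0,0],[-1,0,0,0,0,0,0],[-1,0,0,0,0,0,0],[-1,0,0,0,0,0,0],[-1,0,0,0,0,0,0]]'
python3 - <<'E'
from h import *
v=grab("wrist","w1"); np.savez("pics/w10.npz",p=v[0],d=v[1],K=v[2],D=v[3],T=v[4])
E
```

```text
time_s: 0.55
eef_pos: [443.6, -101.9, 404.7]
ee_rot: [-0.0, 0.708, 0.706, -0.0]
force: [1.1, 0.8, -0.3]
grip_width: 1.0
grip_force: 0.0
time_s: 1.05
eef_pos: [445.3, -199.1, 404.5]
ee_rot: [-0.0, 0.707, 0.707, 0.0]
force: [1.2, -0.3, -0.1]
grip_width: 1.0
grip_force: 0.0
```

View pics/w1.png

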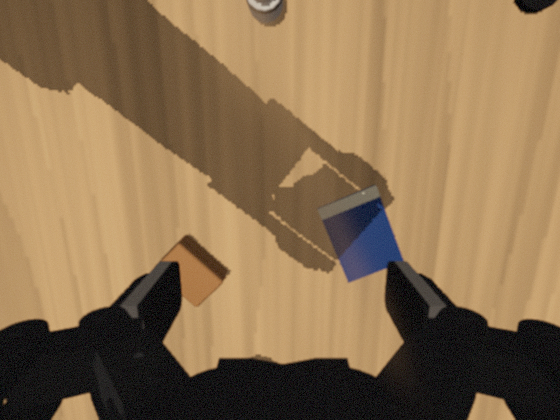

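The wrist picture shows the pad at about (361,232), stripe at its upper end, and the case at (198,272), its left corner hidden by a finger.

Run:
```python
from h import *
np.set_printoptions(precision=1,suppress=True)
v=load("w1"); hsv=cv2.cvtColor(v[0],cv2.COLOR_RGB2HSV); f=cv2.fitLine
b=blob(v,(hsv[...,0]>105)&(hsv[...,0]<130)&(hsv[...,1]>130)&(hsv[...,2]>25),(361,235),20); q,u=np.nonzero(b)
W=plane(v,np.c_[u,q],3)[:,:2].astype(np.float32); r=cv2.minAreaRect(W); print("blue",r,cv2.boxPoints(r).tolist())
cv2.imwrite("pics/m.png",b*255)
P=top(v,(200,270),25,45,30); print("case",cv2.minAreaRect(P[:,:2].astype(np.float32)),P[:,2].max())
# by hand: stripe corners
print(plane(v,[(318,209),(377,185),(348,281),(402,262)],3))
```

```text
blue ((551.8651123046875, -262.26531982421875), (37.00883865356445, 82.04024505615234), 22.879722595214844) [[518.8680419921875, -231.66700744628906], [550.76513671875, -307.2525939941406], [584.8621826171875, -292.8636474609375], [552.965087890625, -217.27804565429688]]
case ((341.1728820800781, -298.2900390625), (46.35212707519531, 65.50247955322266), 44.733238220214844) 35.69934748371139
[[ 485.1 -230.2    3. ]
 [ 549.7 -202.7    3. ]
 [ 523.3 -319.3    3. ]
 [ 585.5 -294.7    3. ]][ WARN:0@0.527] global loadsave.cpp:1063 imwrite_ Unsupported depth image for selected encoder is fallbacked to CV_8U.
```

```bash
cat > go.py <<'E'
import sys,numpy as np
from scipy.spatial.transform import Rotation as R
from rig import status
x,y,z,a=map(float,sys.argv[1:5]); s=status.sense(); q=s["ee_rot"]; r=R.from_quat([q[1],q[2],q[3],q[0]])
sh=r.inv().apply(np.array([x,y,z])-s["eef_pos"])/100
c,n=np.cos(np.radians(a)),np.sin(np.radians(a))
t=R.from_matrix(np.array([[-n,c,0],[c,n,0],[0,0,-1]]).T)
print("t",round(s["time_s"],2),"pos",np.round(s["eef_pos"],1),"shift",np.round(sh,3),"turn",np.round((r.inv()*t).as_rotvec()/np.radians(45),3),"j",np.round(s["joints"],2))
E
python3 -m crank '[[-0.3,-0.3,0.1,0,0,-0.19,0],[-0.6,-0.6,0.2,0,0,-0.38,0],[-0.9,-0.9,0.4,0,0,-0.57,0],[-0.995,-1,0.6,0,0,-0.76,0],[-0.995,-1,0.8,0,0,-0.95,0],[-0.995,-1,0.8,0,0,-0.995,0],[-0.995,-1,0.8,0,0,-0.995,0]]'; python3 go.py 341 -299.3 177 44.8
```

```text
time_s: 1.8
eef_pos: [345.4, -298.8, 324.5]
ee_rot: [-0.0, 0.384, 0.923, 0.0]
force: [-0.5, -0.3, 0.0]
grip_width: 0.999
grip_force: 0.0
t 1.8 pos [ 345.4 -298.8  324.5] shift [ 0.026 -0.035  1.475] turn [ 0.    -0.001  0.002] j [-0.97  0.25  1.81  0.    1.09 -1.75]
```

```bash
python3 -m crank '[[0.03,-0.03,0.4,0,0,0,0],[0.03,-0.03,0.8,0,0,0,0],[0.03,-0.03,1,0,0,0,0],[0.03,-0.03,1,0,0,0,0]]' && python3 -m crank '[[0,0,0.25,0,0,0,0],[0,0,0.47,0,0,0,0],[0,0,0.47,0,0,0,0],[0,0,0.47,0,0,0,0.7],[0,0,0.47,0,0,0,0.7],[0,0,0.47,0,0,0,0.7],[0,0,0.47,0,0,0,0.7],[0,0,0.47,0,0,0,0.7]]' 35; python3 go.py 535.5 -262.2 280 22.8
```

```text
time_s: 2.2
eef_pos: [340.9, -298.5, 223.2]
ee_rot: [-0.002, 0.385, 0.923, 0.001]
force: [0.1, -0.9, 1.0]
grip_width: 0.998
grip_force: 0.0
time_s: 3.0
eef_pos: [341.1, -299.8, 179.1]
ee_rot: [0.001, 0.385, 0.923, -0.001]
force: [-0.5, 1.0, 9.2]
grip_width: 0.528
grip_force: 36.0
t 3.0 pos [ 341.1 -299.8  179.1] shift [-1.105  1.645 -1.007] turn [0.    0.003 0.488] j [-0.98  0.5   1.93  0.    0.71 -1.76]
```

```bash
python3 -m crank '[[0,0,-0.15,0,0,0,0.7],[0,0,-0.4,0,0,0,0.7],[0,0,-0.6,0,0,0,0.7],[0,0,-0.6,0,0,0,0.7]]' && python3 -m crank '[[-0.2,0.2,0,0,0,0.1,0.7],[-0.4,0.4,0,0,0,0.2,0.7],[-0.6,0.6,0,0,0,0.3,0.7],[-0.8,0.8,0,0,0,0.4,0.7],[-1,1,0,0,0,0.485,0.7],[-1,1,0,0,0,0.485,0.7],[-1,1,0,0,0,0.485,0.7]]'; python3 go.py 535.5 -262.2 181.5 22.8
```

```text
time_s: 3.4
eef_pos: [341.1, -299.9, 240.3]
ee_rot: [0.002, 0.384, 0.923, -0.001]
force: [0.1, -0.4, -1.8]
grip_width: 0.534
grip_force: 36.8
time_s: 4.1
eef_pos: [482.0, -299.7, 236.8]
ee_rot: [-0.001, 0.552, 0.834, 0.0]
force: [0.1, -0.8, -1.3]
grip_width: 0.53
grip_force: 36.8
t 4.1 pos [ 482.  -299.7  236.8] shift [0.135 0.639 0.552] turn [-0.001 -0.002  0.005] j [-0.76  0.59  1.56 -0.    1.   -1.16]
```

```bash
python3 -m crank '[[0.06,0.2,0,0,0,0,0.7],[0.13,0.45,0,0,0,0.0,0.7],[0.135,0.64,0,0,0,0.0,0.7],[0.135,0.64,0,0,0,0.0,0.7],[0.135,0.64,0.2,0,0,0.0,0.7],[0.135,0.64,0.4,0,0,0.0,0.7],[0.135,0.64,0.47,0,0,0.0,0.7],[0.135,0.64,0.52,0,0,0.0,0.7],[0.135,0.64,0.54,0,0,0.0,0.7],[0.135,0.64,0.54,0,0,0.0,0.7]]'; python3 go.py 535.5 -262.2 181.5 22.8
```

```text
time_s: 5.1
eef_pos: [535.8, -262.9, 184.2]
ee_rot: [0.0, 0.552, 0.834, -0.0]
force: [-0.3, 0.2, -0.3]
grip_width: 0.53
grip_force: 36.7
t 5.1 pos [ 535.8 -262.9  184.2] shift [0.008 0.    0.027] turn [0.    0.001 0.003] j [-0.65  0.72  1.49 -0.    0.94 -1.05]
```

```bash
python3 -m crank '[[0,0,0.02,0,0,0,0.7],[0,0,0.02,0,0,0,0.7],[0,0,0.02,0,0,0,0],[0,0,0.02,0,0,0,0],[0,0,0.02,0,0,0,0],[0,0,0.02,0,0,0,0],[0,0,-0.3,0,0,0,0],[0,0,-0.7,0,0,0,0],[0,0,-1,0,0,0,0],[0,0,-1,0,0,0,0]]'; python3 go.py 685.8 -13.7 188 22.8
```

```text
time_s: 6.1
eef_pos: [536.4, -263.0, 288.1]
ee_rot: [0.004, 0.552, 0.834, -0.0]
force: [0.9, -0.0, 0.3]
grip_width: 1.001
grip_force: 0.0
t 6.1 pos [ 536.4 -263.   288.1] shift [1.719 2.344 0.999] turn [0.005 0.009 0.004] j [-0.65  0.58  1.42 -0.    1.14 -1.05]
```

```bash
python3 -m crank '[[0.3,0.4,0,0,0,0,0],[0.6,0.8,0,0,0,0,0],[0.6,0.8,0,0,0,0,0],[0.6,0.8,0,0,0,0,0]]' >/dev/null && python3 -m crank '[[0.3,0.4,0,0,0,0,0],[0.6,0.8,0,0,0,0,0],[0.6,0.8,0,0,0,0,0],[0.6,0.8,0,0,0,0,0],[0.6,0.8,0,0,0,0,0]]'; python3 go.py 685.8 -13.7 188 22.8
python3 - <<'E'
from h import *
v=grab("side","s2"); P=top(v,(352,277),25,50,30); print("case",cv2.minAreaRect(P[:,:2].astype(np.float32)),P[:,2].max())
v=grab("scene","c2"); P=top(v,(201,174),25,50,30); print("case",cv2.minAreaRect(P[:,:2].astype(np.float32)),P[:,2].max())
v=grab("wrist","w2");C=cloud(v); m=(C[...,2]>22)&(C[...,2]<40)&(np.hypot(C[...,0]-686,C[...,1]+14)<40); P=C[m]; print(len(P)); print(cv2.minAreaRect(P[:,:2].astype(np.float32)))
E
```

```text
time_s: 7.0
eef_pos: [635.9, -91.4, 283.3]
ee_rot: [-0.0, 0.553, 0.833, -0.0]
force: [0.1, -0.0, 0.8]
grip_width: 0.998
grip_force: 0.0
t 7.0 pos [635.9 -91.4 283.3] shift [0.522 0.762 0.953] turn [-0.001 -0.     0.001] j [-0.32  0.68  1.26 -0.    1.21 -0.72]
case ((535.9007568359375, -262.0173034667969), (50.07290267944336, 66.02835845947266), 22.768524169921875) 41.354260730082046Traceback (most recent call last):
  File "<stdin>", line 3, in <module>
  File "h.py", line 26, in top
    P=C[blob(v,m,near,rad)]; return P
        ~~~~^^^^^^^^^^^^^^
  File "h.py", line 23, in blob
    return l==max(k,key=lambda i:s[i,4])
              ~~~^^^^^^^^^^^^^^^^^^^^^^^
ValueError: max() iterable argument is empty
```

View pics/s2.png

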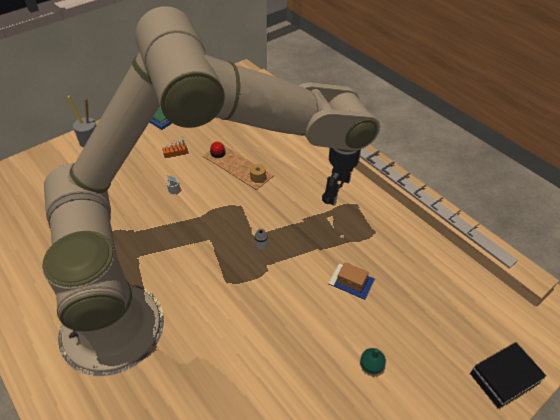

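The case sits square on the pad at (352,277). Now the cap.

```bash
python3 -m crank '[[0.26,0.38,0,0,0,0,0],[0.52,0.76,0,0,0,0,0],[0.52,0.76,0.2,0,0,0,0],[0.52,0.76,0.5,0,0,0,0],[0.52,0.76,0.8,0,0,0,0],[0.52,0.76,0.92,0,0,0,0],[0.52,0.76,0.93,0,0,0,0],[0.52,0.76,0.93,0,0,0,0]]'; python3 go.py 685.8 -13.7 188 22.8
```

```text
time_s: 7.9
eef_pos: [686.4, -12.9, 192.0]
ee_rot: [0.001, 0.553, 0.833, 0.0]
force: [-0.5, -0.2, -0.0]
grip_width: 1.001
grip_force: 0.0
t 7.9 pos [686.4 -12.9 192. ] shift [-0.005 -0.009  0.04 ] turn [0.002 0.001 0.002] j [-0.19  0.87  1.15  0.    1.12 -0.59]
```

```bash
python3 -m crank '[[0,-0.01,0.03,0,0,0,0],[0,-0.01,0.03,0,0,0,0.9],[0,-0.01,0.03,0,0,0,0.9],[0,-0.01,0.03,0,0,0,0.9],[0,-0.01,0.03,0,0,0,0.9],[0,-0.01,0.03,0,0,0,0.9],[0,-0.01,0.03,0,0,0,0.9],[0,-0.01,0.03,0,0,0,0.9]]' 25; python3 -m crank '[[0,0,-0.2,0,0,0,0.9],[0,0,-0.6,0,0,0,0.9],[0,0,-0.8,0,0,0,0.9],[0,0,-0.8,0,0,0,0.9]]'; python3 go.py 535.9 -262 230 22.8
python3 - <<'E'
from h import *
grab("wrist","w3")
E
```

```text
time_s: 8.7
eef_pos: [685.3, -12.7, 188.0]
ee_rot: [0.0, 0.552, 0.834, 0.0]
force: [-0.4, 0.3, 1.8]
grip_width: 0.223
grip_force: 24.6
time_s: 9.1
eef_pos: [685.6, -12.7, 271.1]
ee_rot: [0.003, 0.552, 0.834, 0.001]
force: [-0.1, 0.7, -1.0]
grip_width: 0.221
grip_force: 24.6
t 9.1 pos [685.6 -12.7 271.1] shift [-1.71  -2.353  0.405] turn [0.006 0.004 0.003] j [-0.19  0.78  1.1   0.    1.25 -0.59]
```

View pics/w3.png

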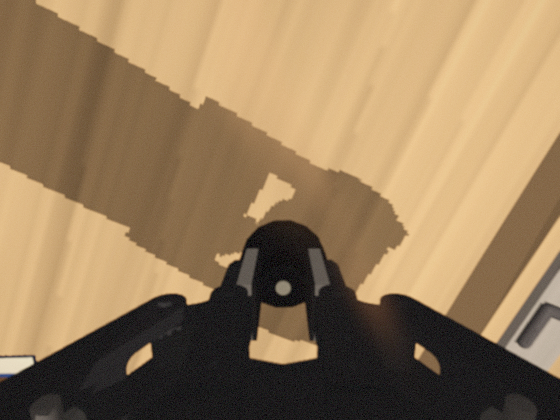

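The cap is held upright, knob dot at (284,288) between the pads.

```bash
python3 -m crank '[[-0.2,-0.3,0,0,0,0,0.9],[-0.45,-0.6,0,0,0,0,0.9],[-0.7,-0.9,0,0,0,0,0.9],[-0.7,-0.9,0,0,0,0,0.9]]' >/dev/null && python3 -m crank '[[-0.2,-0.3,0,0,0,0,0.9],[-0.45,-0.6,0,0,0,0,0.9],[-0.7,-0.9,0,0,0,0,0.9],[-0.7,-0.9,0,0,0,0,0.9],[-0.7,-0.9,0,0,0,0,0.9]]' >/dev/null;  python3 -m crank '[[-0.15,-0.27,0,0,0,0,0.9],[-0.31,-0.55,0,0,0,0,0.9],[-0.31,-0.55,0,0,0,0,0.9],[-0.31,-0.55,0.2,0,0,0,0.9],[-0.31,-0.55,0.38,0,0,0,0.9],[-0.31,-0.55,0.38,0,0,0,0.9]]';python3 go.py 535.9 -262 225.5 22.8
```

```text
time_s: 10.65
eef_pos: [535.8, -259.9, 226.9]
ee_rot: [-0.003, 0.552, 0.834, 0.0]
force: [-0.1, -0.7, -1.1]
grip_width: 0.221
grip_force: 24.7
t 10.65 pos [ 535.8 -259.9  226.9] shift [-0.02  -0.007  0.014] turn [-0.003 -0.006  0.005] j [-0.65  0.65  1.47  0.    1.02 -1.05]
```

```bash
python3 -m crank '[[-0.01,0,0,0,0,0,0.9],[-0.01,0,0,0,0,0,0.9]]';python3 go.py 535.9 -262 225.5 22.8
```

```text
time_s: 10.85
eef_pos: [536.5, -262.3, 230.6]
ee_rot: [0.001, 0.552, 0.834, -0.0]
force: [0.3, 0.2, 0.2]
grip_width: 0.215
grip_force: 24.7
t 10.85 pos [ 536.5 -262.3  230.6] shift [ 0.005 -0.004  0.051] turn [0.001 0.002 0.004] j [-0.65  0.65  1.46  0.    1.03 -1.05]
```

```bash
python3 -m crank '[[0,0,0.02,0,0,0,0.9],[0,0,0.035,0,0,0,0.9],[0,0,0.045,0,0,0,0.9],[0,0,0.045,0,0,0,0.9],[0,0,0.045,0,0,0,0.9]]'
```

```text
time_s: 11.35
eef_pos: [535.9, -262.7, 225.2]
ee_rot: [-0.0, 0.552, 0.834, 0.0]
force: [-0.0, 0.1, -1.1]
grip_width: 0.22
grip_force: 24.7
```

```bash
python3 -m crank '[[0,0,0.01,0,0,0,0.9],[0,0,0.01,0,0,0,0.9],[0,0,0.01,0,0,0,0.6],[0,0,0.01,0,0,0,0.1],[0,0,0.01,0,0,0,0],[0,0,0.01,0,0,0,0],[0,0,0.01,0,0,0,0],[0,0,-0.2,0,0,0,0],[0,0,-0.6,0,0,0,0],[0,0,-0.8,0,0,0,0],[0,0,-0.8,0,0,0,0]]'; python3 go.py 428 -24.8 260 11.1
```

```text
time_s: 12.45
eef_pos: [536.2, -262.9, 308.3]
ee_rot: [0.003, 0.552, 0.834, -0.0]
force: [1.3, -0.8, -0.1]
grip_width: 1.002
grip_force: 0.0
t 12.45 pos [ 536.2 -262.9  308.3] shift [ 2.616 -0.069  0.47 ] turn [0.004 0.006 0.263] j [-0.65  0.55  1.4   0.    1.18 -1.05]
```

Turning comes in the last of the three calls; a look at the result on the way.

```bash
python3 -m crank '[[0.5,0,0,0,0,0,0],[1,0,0,0,0,0,0],[1,0,0,0,0,0,0]]' >/dev/null && python3 -m crank '[[0.5,-0.03,0,0,0,0,0],[1,-0.07,0,0,0,0,0],[1,-0.07,0,0,0,0,0]]' >/dev/null && python3 -m crank '[[0.3,0,0.2,0,0,0.13,0],[0.61,0,0.45,0,0,0.26,0],[0.61,0,0.45,0,0,0.26,0],[0.61,0,0.45,0,0,0.26,0]]'
python3 - <<'E'
from h import *
for n in("side","scene"):
    v=grab(n,n+"3"); C=cloud(v)
    m=(C[...,2]>61)&(C[...,2]<75)&(np.hypot(C[...,0]-536,C[...,1]+262)<40); P=C[m]; print(n,len(P),P[:,2].max() if len(P) else 0,P.mean(0) if len(P) else 0)
v=grab("side"); cv2.imwrite("pics/s3c.png",cv2.resize(v[0][230:330,300:400,::-1],None,fx=4,fy=4))
E
python3 go.py 428 -24.8 177 11.1
```

```text
time_s: 13.45
eef_pos: [428.0, -25.3, 259.8]
ee_rot: [-0.0, 0.634, 0.774, -0.0]
force: [0.3, 0.2, 0.2]
grip_width: 1.004
grip_force: 0.0
side 48 72.05921448300376 [ 535.35494698 -265.31491761   65.91588858]
scene 37 68.47803228993371 [ 537.72683509 -263.26469419   65.03440179]
t 13.6 pos [428.3 -25.9 260.7] shift [ 0.012 -0.002  0.837] turn [0.002 0.001 0.003] j [-0.33  0.29  1.95 -0.    0.89 -0.53]
```

View pics/s3c.png

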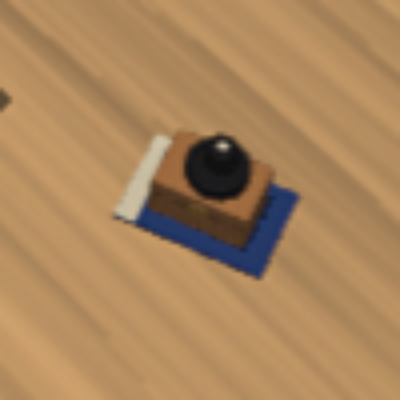

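The crop shows the cap centred on the case, both square on the pad. Now the chrome tool.

```bash
python3 -m crank '[[0.005,0,0.3,0,0,0,0],[0.005,0,0.6,0,0,0,0],[0.005,0,0.8,0,0,0,0],[0.005,0,0.82,0,0,0,0],[0.005,0,0.82,0,0,0,0.8],[0.005,0,0.82,0,0,0,0.8],[0.005,0,0.82,0,0,0,0.8],[0.005,0,0.82,0,0,0,0.8],[0.005,0,0.82,0,0,0,0.8],[0.005,0,0.82,0,0,0,0.8],[0.005,0,0.82,0,0,0,0.8]]' 35; python3 go.py 428 -24.8 177 11.1;  python3 -m crank '[[0,0,-0.2,0,0,0,0.8],[0,0,-0.6,0,0,0,0.8],[0,0,-0.9,0,0,0,0.8],[0,0,-0.9,0,0,0,0.8],[0,0,-0.9,0,0,0,0.8]]'; python3 go.py 559 264.5 260 11.1
```

```text
time_s: 14.7
eef_pos: [427.8, -24.7, 179.2]
ee_rot: [0.001, 0.634, 0.773, 0.0]
force: [-1.9, -1.7, 8.0]
grip_width: 0.387
grip_force: 34.1
t 14.7 pos [427.8 -24.7 179.2] shift [-0.002  0.002  0.022] turn [0.002 0.001 0.004] j [-0.33  0.46  2.01 -0.    0.68 -0.53]
time_s: 15.2
eef_pos: [427.3, -24.5, 268.3]
ee_rot: [0.0, 0.634, 0.773, 0.0]
force: [-0.9, 0.2, -2.2]
grip_width: 0.384
grip_force: 35.6
t 15.2 pos [427.3 -24.5 268.3] shift [2.577 1.855 0.084] turn [0.001 0.001 0.003] j [-0.33  0.28  1.95  0.    0.91 -0.53]
```

```bash
python3 -m crank '[[0.2,0.15,0,0,0,0,0.8],[0.5,0.4,0,0,0,0,0.8],[0.9,0.65,0,0,0,0,0.8],[0.9,0.65,0,0,0,0,0.8]]' >/dev/null && python3 -m crank '[[0.3,0.2,0,0,0,0,0.8],[0.6,0.43,0,0,0,0,0.8],[0.9,0.65,0,0,0,0,0.8],[0.9,0.65,0,0,0,0,0.8]]' >/dev/null;  python3 -m crank '[[0.3,0.2,0,0,0,0,0.8],[0.6,0.4,0,0,0,0,0.8],[0.78,0.555,0,0,0,0,0.8],[0.78,0.555,0,0,0,0,0.8],[0.78,0.555,0,0,0,0,0.8],[0.78,0.555,0,0,0,0,0.8]]';python3 go.py 559 264.5 182 11.1
python3 - <<'E'
from h import *
for n,L in {"side":dict(lamp=(217,149),wt=(258,172)),"scene":dict(lamp=(369,313),wt=(302,273))}.items():
    v=load(n); hsv=cv2.cvtColor(v[0],cv2.COLOR_RGB2HSV); C=cloud(v)
    if n=="scene":
        m=(C[...,2]>-8)&(C[...,2]<8)&(hsv[...,0]<22)&(hsv[...,1]>115)&(hsv[...,2]<220)&(np.abs(C[...,0]-559)<90)&(np.abs(C[...,1]-264)<150)
        b=blob(v,m,(334,298),60); q,u=np.nonzero(b); print(b.sum(),cv2.minAreaRect(plane(v,np.c_[u,q],3)[:,:2].astype(np.float32)))
E
```

```text
time_s: 16.6
eef_pos: [558.9, 263.6, 267.4]
ee_rot: [-0.0, 0.635, 0.773, -0.001]
force: [0.4, 1.3, -0.7]
grip_width: 0.386
grip_force: 35.9
t 16.6 pos [558.9 263.6 267.4] shift [0.009 0.004 0.854] turn [-0.002  0.     0.002] j [ 0.25  0.64  1.36 -0.    1.14  0.06]
8483 ((560.3558349609375, 265.244873046875), (183.1153106689453, 300.0353698730469), 0.3345206081867218)
```

```bash
python3 -m crank '[[0.01,0.01,0.3,0,0,0,0.8],[0.01,0.01,0.55,0,0,0,0.8],[0.01,0.01,0.7,0,0,0,0.8],[0.01,0.01,0.8,0,0,0,0.8],[0.01,0.01,0.82,0,0,0,0.8],[0.01,0.01,0.82,0,0,0,0.8]]'; python3 go.py 559 264.5 182 11.1
```

```text
time_s: 17.2
eef_pos: [560.1, 265.7, 186.8]
ee_rot: [0.0, 0.634, 0.773, 0.0]
force: [-0.4, 0.6, -1.2]
grip_width: 0.39
grip_force: 35.9
t 17.2 pos [560.1 265.7 186.8] shift [-0.01  -0.014  0.048] turn [ 0.001 -0.     0.003] j [ 0.25  0.75  1.41 -0.    0.98  0.06]
```

```bash
python3 -m crank '[[-0.01,-0.01,0.02,0,0,0,0.8],[-0.01,-0.01,0.035,0,0,0,0.8],[-0.01,-0.01,0.045,0,0,0,0.8],[-0.01,-0.01,0.045,0,0,0,0.8],[-0.01,-0.01,0.045,0,0,0,0.8]]'; python3 -m crank '[[0,0,0,0,0,0,0.5],[0,0,0,0,0,0,0],[0,0,0,0,0,0,0],[0,0,0,0,0,0,0],[0,0,0,0,0,0,0],[0,0,-0.2,0,0,0,0],[0,0,-0.6,0,0,0,0],[0,0,-0.9,0,0,0,0],[0,0,-0.9,0,0,0,0]]';  python3 go.py 351 297 260 22.8
```

```text
time_s: 17.7
eef_pos: [559.2, 264.7, 182.3]
ee_rot: [0.0, 0.634, 0.773, 0.0]
force: [-1.2, -1.2, 3.7]
grip_width: 0.386
grip_force: 36.3
time_s: 18.6
eef_pos: [559.8, 264.9, 276.2]
ee_rot: [0.002, 0.634, 0.773, 0.003]
force: [-0.3, -0.1, -0.8]
grip_width: 1.0
grip_force: 0.0
t 18.6 pos [559.8 264.9 276.2] shift [ 0.722 -1.987  0.147] turn [ 0.01   0.    -0.257] j [0.25 0.63 1.35 0.   1.15 0.06]
```

```bash
python3 -m crank '[[0.1,-0.5,0,0,0,0,0],[0.2,-1,0,0,0,0,0],[0.2,-1,0,0,0,0,0],[0.2,-1,0,0,0,0,0],[0.2,-1,0,0,0,0,0]]';  python3 go.py 351 297 260 22.8
python3 - <<'E'
from h import *
np.set_printoptions(precision=1,suppress=True)
v=grab("wrist","w4"); C=cloud(v)
for nm,x,y,zl,zh in(("mir",351,297,12,32),("mirall",351,297,12,70),("tool",559,264,45,70),("lamp",543,348,12,60),("wt",575,182,30,60)):
    P=C[(C[...,2]>zl)&(C[...,2]<zh)&(np.hypot(C[...,0]-x,C[...,1]-y)<40)]
    if len(P): print(nm,len(P),(P.min(0)+P.max(0))/2,P.max(0)-P.min(0))
E
```

```text
time_s: 19.1
eef_pos: [458.1, 264.8, 271.8]
ee_rot: [0.0, 0.635, 0.773, 0.001]
force: [0.6, 1.0, -0.1]
grip_width: 1.007
grip_force: 0.0
t 19.1 pos [458.1 264.8 271.8] shift [ 0.525 -0.988  0.117] turn [ 0.002  0.    -0.257] j [ 0.3   0.46  1.65 -0.    1.02  0.11]
mir 1225 [354.4 298.5  22.1] [29.1 36.3 19.9]
mirall 4050 [352.9 298.5  34.3] [32.1 36.3 44.3]
tool 1509 [558.7 265.6  51.9] [23.3 23.5 13.7]
lamp 5359 [541.3 350.8  27.1] [45.4 47.7 30.1]
wt 146 [554.  188.1  33.8] [ 6.7 23.2  7.4]
```

View pics/w4.png

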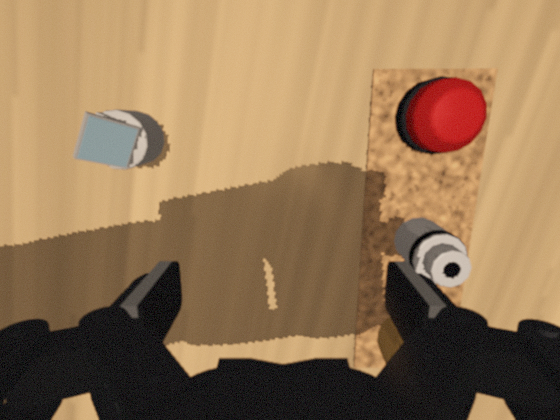

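The tool stands upright on the mat at (440,255) below the lamp (447,115); the mirror holder is at (125,140).

```bash
python3 -m crank '[[0.25,-0.45,0,0,0,-0.13,0],[0.53,-0.97,0,0,0,-0.257,0],[0.53,-0.97,0,0,0,-0.257,0],[0.53,-0.97,0.3,0,0,-0.257,0],[0.53,-0.97,0.6,0,0,-0.257,0],[0.53,-0.97,0.85,0,0,-0.257,0],[0.53,-0.97,0.93,0,0,-0.257,0],[0.53,-0.97,0.93,0,0,-0.257,0]]'; python3 go.py 352 298 178 22.8
```

```text
time_s: 19.95
eef_pos: [352.4, 297.8, 178.1]
ee_rot: [-0.0, 0.554, 0.833, -0.001]
force: [0.8, 0.2, 0.1]
grip_width: 0.999
grip_force: 0.0
t 19.95 pos [352.4 297.8 178.1] shift [ 0.003 -0.003  0.001] turn [-0.002  0.    -0.001] j [ 0.45  0.51  1.91 -0.    0.72  0.05]
```

```bash
python3 -m crank '[[0,0,0,0,0,0,0.8],[0,0,0,0,0,0,0.8],[0,0,0,0,0,0,0.8],[0,0,0,0,0,0,0.8],[0,0,0,0,0,0,0.8],[0,0,0,0,0,0,0.8],[0,0,0,0,0,0,0.8],[0,0,-0.2,0,0,0,0.8],[0,0,-0.6,0,0,0,0.8],[0,0,-0.9,0,0,0,0.8],[0,0,-0.9,0,0,0,0.8],[0,0,-0.9,0,0,0,0.8]]' 35; python3 go.py 503.5 -185.6 260 22.8
python3 - <<'E'
from h import *
grab("wrist","w5")
E
```

```text
time_s: 21.15
eef_pos: [351.5, 297.8, 268.8]
ee_rot: [0.0, 0.553, 0.833, 0.0]
force: [-0.2, 0.3, -2.1]
grip_width: 0.408
grip_force: 35.4
t 21.15 pos [351.5 297.8 268.8] shift [-5.045 -0.473  0.087] turn [ 0.001 -0.     0.   ] j [ 0.45  0.34  1.86 -0.    0.94  0.05]
```

View pics/w5.png

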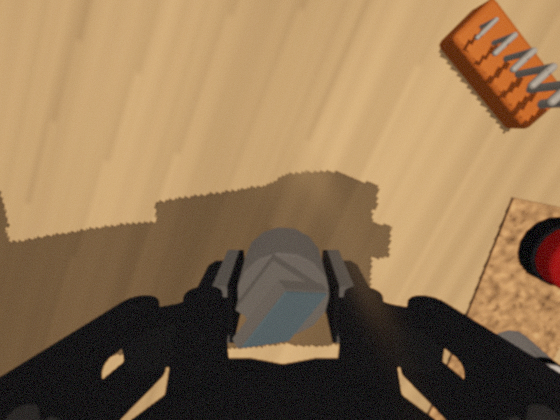

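The holder is gripped at (283,285), upright.

```bash
python3 -m crank '[[-0.2,0,0,0,0,0,0.8],[-0.5,0,0,0,0,0,0.8],[-0.75,-0.1,0,0,0,0,0.8],[-1,-0.1,0,0,0,0,0.8]]' >/dev/null; python3 -m crank '[[-0.3,0,0,0,0,0,0.8],[-0.6,0,0,0,0,0,0.8],[-0.9,-0.1,0,0,0,0,0.8],[-1,-0.1,0,0,0,0,0.8]]'>/dev/null;  python3 -m crank '[[-0.3,0,0,0,0,0,0.8],[-0.6,0,0,0,0,0,0.8],[-0.9,-0.1,0,0,0,0,0.8],[-1,-0.1,0,0,0,0,0.8]]'>/dev/null;  python3 -m crank '[[-0.3,0,0,0,0,0,0.8],[-0.6,0,0,0,0,0,0.8],[-0.9,-0.1,0,0,0,0,0.8],[-1,-0.1,0,0,0,0,0.8]]'>/dev/null; python3 -m crank '[[-0.3,0,0,0,0,0,0.8],[-0.6,0,0,0,0,0,0.8],[-0.9,-0.07,0,0,0,0,0.8],[-1,-0.07,0,0,0,0,0.8],[-1,-0.07,0,0,0,0,0.8],[-1,-0.07,0,0,0,0,0.8]]'; python3 go.py 503.5 -185.6 179 22.8
```

```text
time_s: 23.4
eef_pos: [502.2, -179.9, 268.2]
ee_rot: [-0.001, 0.553, 0.833, 0.0]
force: [-0.2, 0.3, -1.8]
grip_width: 0.408
grip_force: 35.4
t 23.4 pos [ 502.2 -179.9  268.2] shift [-0.059 -0.009  0.892] turn [-0.001 -0.002  0.001] j [-0.56  0.48  1.64  0.    1.02 -0.96]
```

```bash
python3 -m crank '[[-0.055,-0.01,0.3,0,0,0,0.8],[-0.055,-0.01,0.55,0,0,0,0.8],[-0.055,-0.01,0.75,0,0,0,0.8],[-0.055,-0.01,0.84,0,0,0,0.8],[-0.055,-0.01,0.86,0,0,0,0.8],[-0.055,-0.01,0.86,0,0,0,0.8]]'; python3 go.py 503.5 -185.6 178.5 22.8
```

```text
time_s: 24.0
eef_pos: [503.7, -186.3, 183.3]
ee_rot: [0.0, 0.553, 0.833, 0.0]
force: [1.0, -0.0, -1.2]
grip_width: 0.408
grip_force: 35.4
t 24.0 pos [ 503.7 -186.3  183.3] shift [0.007 0.001 0.048] turn [0.001 0.001 0.001] j [-0.57  0.62  1.68  0.    0.84 -0.97]
```

```bash
python3 -m crank '[[0,0,0.02,0,0,0,0.8],[0,0,0.035,0,0,0,0.8],[0,0,0.045,0,0,0,0.8],[0,0,0.045,0,0,0,0.8],[0,0,0.045,0,0,0,0.8]]'; python3 -m crank '[[0,0,0,0,0,0,0.5],[0,0,0,0,0,0,0],[0,0,0,0,0,0,0],[0,0,0,0,0,0,0],[0,0,0,0,0,0,0],[0,0,-0.2,0,0,0,0],[0,0,-0.6,0,0,0,0],[0,0,-1,0,0,0,0],[0,0,-1,0,0,0,0]]'; python3 -m crank '[[0.5,0,-0.5,0,0,0,0],[0.9,0,-0.8,0,0,0,0],[0.9,0,-0.8,0,0,0,0]]'
python3 - <<'E'
from h import *
np.set_printoptions(precision=1,suppress=True)
for n in("side","scene"):
    v=grab(n,n+"5"); C=cloud(v)
    if n=="side": cv2.imwrite("pics/s5c.png",cv2.resize(v[0][100:380,140:420,::-1],None,fx=2,fy=2))
    for nm,x,y,zl,zh in(("hold",503,-186,10,70),("case",536,-262,34,46),("knob",536,-262,58,80),("tool",559,265,48,70),("hex",439,436,12,70),("blow",412,-453,12,80)):
        P=C[(C[...,2]>zl)&(C[...,2]<zh)&(np.hypot(C[...,0]-x,C[...,1]-y)<45)]
        if len(P): print(n,nm,len(P),(P.min(0)+P.max(0))/2,P.max(0)-P.min(0))
E
```

```text
time_s: 24.5
eef_pos: [503.6, -186.7, 179.5]
ee_rot: [0.001, 0.553, 0.833, 0.0]
force: [-2.8, 1.9, 11.0]
grip_width: 0.411
grip_force: 36.7
time_s: 25.4
eef_pos: [504.3, -187.1, 283.1]
ee_rot: [0.005, 0.553, 0.833, 0.0]
force: [-0.1, -0.3, -0.3]
grip_width: 1.0
grip_force: 0.0
time_s: 25.7
eef_pos: [467.7, -101.7, 360.0]
ee_rot: [0.001, 0.553, 0.833, 0.0]
force: [0.8, -1.0, -0.5]
grip_width: 1.002
grip_force: 0.0
side hold 195 [ 503.6 -188.4   34. ] [35.3 33.6 46.6]
side case 206 [ 534.8 -261.8   40. ] [64.6 70.7 12. ]
side knob 51 [ 535.6 -264.2   65.5] [19.3 20.3 10.8]
side tool 48 [558.8 263.7  54.4] [23.2 26.1 12.1]
side hex 222 [438.3 435.2  36.9] [76.8 56.6 49.7]
side blow 539 [ 411.7 -452.8   44.5] [54.6 55.5 64.2]
scene hold 192 [ 504.9 -185.4   32.5] [33.9 36.5 44.9]
scene case 153 [ 537.6 -263.    40. ] [62.3 76.2 11.8]
scene knob 42 [ 536.8 -265.1   63.5] [19.8 21.1 10.4]
scene tool 92 [559.9 265.1  53.6] [23.5 21.6 10.4]
scene hex 492 [440.1 437.3  35.4] [77.5 51.2 46.6]
scene blow 247 [ 417.6 -447.4   43.6] [53.7 53.4 62.5]
```

View pics/s5c.png

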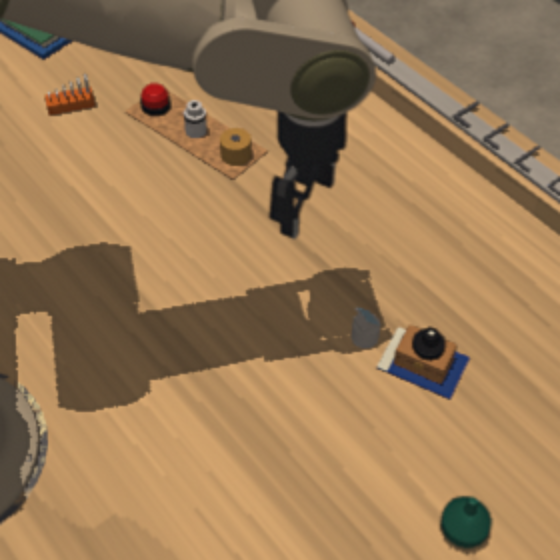

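The picture shows the cap on the case on the pad (425,350), the holder off the stripe (366,327) and the tool between lamp and weight (195,118). The hex keys and blower have not moved.

```bash
python3 -m crank '[[0,0,0,0,0,0,0],[0,0,0,0,0,0,0],[0,0,0,0,0,0,0]]' >/dev/null; python3 -c "
from rig import ticket
print(ticket.finish_job())"
```

```text
the job is handed in; nothing more can be done
None
```

I handed the job in at about 26 s. By the last camera measurements, all four pieces are within about 3 mm of their targets and the hex key set and dust blower had not moved; the hand-in gave no verdict.

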